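# Prop the dimmer cover open and turn the shop lights fully up

### The job

Turn the shelf lights fully up at the dimmer console on the shop counter: slowly lift its soft-closing clear cover, prop it open nearly upright (65 degrees or more) by easing the wooden prop, tall post towards the hinge, inside the tray until its post carries the cover and let go of the prop, and only then turn the knob clockwise until it meets its stop. Be gentle: do not throw the cover open, do not shove the prop hard against it, do not wrench the knob against its stop, and leave the other things on the counter where they are. Leave the cover resting on the prop and the knob at its stop.

Things in the scene. Friction and masses are not known exactly. Their poses are not given: they have to be found in the camera images.
- console: Fixed dimmer console: grey open tray 170 (x) x 260 (y) x 62 high, walls 5 thick, inner floor at height 24. Origin: centre of its underside; its -x side faces the robot. The cover's hinge runs along y at (85, *, 62). Knob axis vertical at (-40, -65); a fixed fuse block 30 x 50 x 16 stands on the floor at (60, -75). The y > 0 half of the floor is free for the prop.
- cover_hinge (a point): Middle of the cover's hinge line, turning with the cover: its tilt about y is the opening angle, 0 shut (flat on the rim) to 1.45 rad (end stop, not quite upright). Strong damper, 3 N m s/rad: lifting at 0.3 rad/s takes about 6 N at the pull; over 0.9 rad/s breaks it. The cover never stays by itself: from 1.4 rad it sinks to 1.1 rad in about 11 s, and is shut some 15 s later.
- cover: Clear cover plate, 0.3 kg, 168 (x) x 264 (y) x 5 thick. Origin: on the hinge line, mid-width, underside; when shut its axes are the console's and it reaches to x = -176. In the plate's plane a steel D-shaped pull goes on from the middle of its front edge: a round bar 10 thick along y, 80 long, its middle at x = -218, held by two such arms at y = -40 and 40.
- cover_pull (a point): Middle of the pull's bar, on its axis; moves with the cover. When shut it is 64.5 above the counter and 48 in front of the console; between bar and plate 37 are free. Axes as the cover. The round bar can turn between the fingers while the cover swings up.
- prop: Loose wooden prop, 0.35 kg, chair-shaped: all 36 wide (y); steel foot x -47 to 55, 8 thick; tall post at x 33 to 55, top at height 115; low grip block at x -45 to -23, top at 65. Origin: on the foot's underside, mid-width. Starts left or right of the console. In use +x faces the hinge; the post's top +x edge carries the cover: 39 short of the hinge line: 1.1 rad; 26: 1.25; 15: 1.38.
- knob_grip (a point): On the knob's axis, 56 above the counter, 3 below the top of its bar: the grip height that keeps fingertips clear of the disc. The knob is a black disc (diameter 46, top at height 35) with a bar 42 long (along this point's x), 14 wide (along y), from height 35 to 59; a white line on top marks its -x half.
- knob (a joint): Angle of the knob relative to its mount, rad, growing clockwise seen from above. It starts at 0 to 0.4; the end stop lies 0.8 to 1.4 rad clockwise of the start and must be found by feel: the torque, about 0.06 N m while it turns, rises sharply there.
- knob_mount (a joint): Twist of the rubber mount that carries the knob, rad, clockwise positive: 0 unloaded, 6 N m/rad, so about 0.01 while the knob is being turned and more against the stop. More than 0.15 rad (0.9 N m) breaks it.
- pawn: Wooden pawn, 114 high, 56 diameter; origin under its foot. Stands on the other side of the console from the prop. Leave alone.
- cards: Green deck of cards 90 x 64 x 20. Leave alone.
- die: Wooden die 40 wide. Leave alone.
- tin: Tin, 80 diameter, 110 high. Leave alone.
- tokens: Small wooden token box 80 x 60 x 45. Leave alone.
Mind the look-alikes: they are no part of the job. What is shaped like the prop but blue, green or red is not meant.

How it is judged:
By the outcome, as a careful person would: the job done as asked, in the order asked, and still so for the second after the job is handed in, with the robot touching nothing.
It also fails if it takes over 72 s, if anything falls off the work surface, if the arm or the gripper's body presses on something with over 40 N, if the wrist force passes 120 N, or if a joint passes its speed limit or range.

### The arm

A 6-joint arm with a two-finger parallel gripper is mounted at the origin on the work surface. World frame = base frame: x ahead of the robot, y to its left, z up, the work surface at z = 0. Lengths are in mm, angles in rad, forces in N, time in s.
With the tool pointing down it reaches from about 400 to 925 mm from the base axis. Payload 12.5 kg.
Tool frame: the origin (TCP) lies on the mounting face of the last link; the fingertips stand 190 mm ahead of it and the grasp point (between the pads) lies 171 mm ahead of it; z points along the fingers, y is the line along which they close (so a half turn about z gives the same grasp; the last joint's range is limited). The gripper opens to 95 mm and grips with 3 to 60 N. Pads are 20 mm wide; open, the fingers measure 119 mm over their backs; the gripper's body (75 mm by 180 mm) begins 59 mm behind the grasp point.
Start: joints at [1.214, 0.491, 1.559, -0, 1.092, -0.106], TCP at [155.088, 605.452, 404.761] pointing down, gripper open.
Joint ranges: [-3.1, 3.1], [-0.84, 2.19], [0.05, 2.79], [-1.13, 4.28], [0.06, 2.93], [-2.69, 2.69]. Speed limits (rad/s): [2.22, 2.22, 2.79, 3.14, 3.14, 3.14].

### API

Orientations are given as [roll, pitch, yaw] about the fixed x, y, z axes, in that order (R = Rz(yaw) Ry(pitch) Rx(roll)).
In Python, from cell import env gives the robot as it stands.
- The arm moves only by the tool carry_out, never from a script. Its argument "series" is a list of rows, each a list of 5 numbers: the shift along the tool's x, y, z in m, then the turn about the tool's z in degrees, then the opening, from 0 (shut) to 1 (fully open). A call has 1 to 20 rows; each row is the pose to reach, as a shift and turn from the pose commanded when the call began, along the tool's axes at that moment; what a row does not reach only later rows make up. A row lasts 1/8 s, in which the tool goes at most 62.5 mm and 10.7 degrees, less where a joint would pass 70% of its speed; a pose out of reach is approached as far as the arm can. A call with a gripper value outside its range is refused whole. The fingers move at their own pace and stop on an object; the grip force is fixed at half the most. Time passes only in rows, so rows that repeat a pose let the fingers close. It gives the time, the measured TCP pose, the force, the opening and the grip force at its end, in the units of the state.
- env.state(): the state, without advancing time (a new reading comes with each control period).
- env.read_camera(name): name is "scene" or "top"; returns (picture, depth): 480x640x3 uint8, red, green, blue; 480x640 float32, mm along the optical axis (not along the pixel's ray), 0 where there is no reading.
- env.get_calibration(name): a dict with "intrinsics" (3x3 intrinsics, pixels), "cam_to_world" (4x4, takes a point from camera to world coordinates). Camera axes: x right, y up, looking along -z (the intrinsics and any distortion apply to the point x, -y, -z); pixel columns grow to the right and rows downward; lengths in mm; the calibration is good to about 2 mm. A picture is of the moment at which its call begins. get_calibration takes no time and is no camera call.
- env.job_done(): hands the job in; it is judged then, once.
The state is a dict: "t": time; "joints": joint angles; "qvel": joint speeds; "tau": joint torques, N m; "eef_pos": TCP position; "tcp_rot": TCP orientation; "ft_force": force on the tool from outside, world axes, zero at the start; "moment": the same for the moment, N m; "opening": opening from 0.0 (shut) to 1.0 (fully open); "grip_force": force on a finger pad.
Only numpy, scipy, OpenCV 4.12 (cv2) and the standard library are available. Lean on these libraries where they do the work, as an engineer would, in place of code of your own. Each camera call takes 0.05 s, during which the arm holds its last target. There are 200 camera calls.

## Working session

There is one attempt and no reset: what is moved stays moved. The work goes in short steps, Python scripts to look and compute and a tool call to move; the robot and the scene stay as the last step left them, time stands still between calls to the robot, and variables do not carry over. Pictures are saved under pics/ and viewed, at most 10 in all, crops included, and the job is handed in when it is done.

Besides the shell and the picture viewer there is one more tool, called after "Emit:" as a command line: name --pt "numbers of a row" for each row, then --argument value for the rest. carry_out: Moves the arm, as the interface text tells. Its arguments: {"type":"object","properties":{"series":{"type":"array","items":{"type":"array","items":{"type":"number"}}}},"required":["series"]}

```bash
ls; mkdir -p pics; python3 - <<'E'
from cell import env
import cv2,numpy as np
for n in("scene","top"):
    p,d=env.read_camera(n); cv2.imwrite(f"pics/{n}0.png",p[:,:,::-1]); np.save(f"pics/{n}0.npy",d)
    c=env.get_calibration(n); print(n,{k:np.round(v,3).tolist() if not isinstance(v,(str,dict)) else v for k,v in c.items()})
s=env.state(); print({k:np.round(v,3).tolist() for k,v in s.items()})
E
```

```text
pics
scene {'intrinsics': [[517.483, 0.0, 324.795], [0.0, 517.483, 234.409], [0.0, 0.0, 1.0]], 'cam_to_world': [[0.805, -0.458, 0.376, 958.676], [0.593, 0.637, -0.493, -628.699], [-0.013, 0.62, 0.784, 1064.392], [0.0, 0.0, 0.0, 1.0]]}
top {'intrinsics': [[555.228, 0.0, 314.237], [0.0, 555.228, 237.837], [0.0, 0.0, 1.0]], 'cam_to_world': [[0.046, 0.977, -0.209, 159.88], [-0.999, 0.045, -0.011, -11.253], [-0.001, 0.209, 0.978, 1789.885], [0.0, 0.0, 0.0, 1.0]]}
{'t': 0.1, 'joints': [1.214, 0.491, 1.559, -0.0, 1.092, -0.106], 'qvel': [0.001, -0.004, -0.002, 0.001, -0.001, -0.001], 'tau': [0.003, -61.362, -25.861, 0.069, 0.047, -0.0], 'eef_pos': [155.097, 605.42, 404.222], 'tcp_rot': [-3.141, -0.0, 2.891], 'ft_force': [-0.236, -0.786, -0.61], 'moment': [0.007, -0.021, 0.027], 'grip_force': 0.0, 'opening': 1.003}
```

View pics/top0.png

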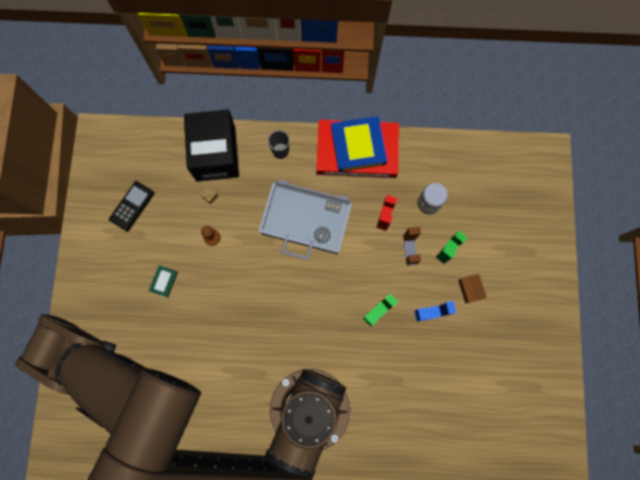

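View pics/scene0.png

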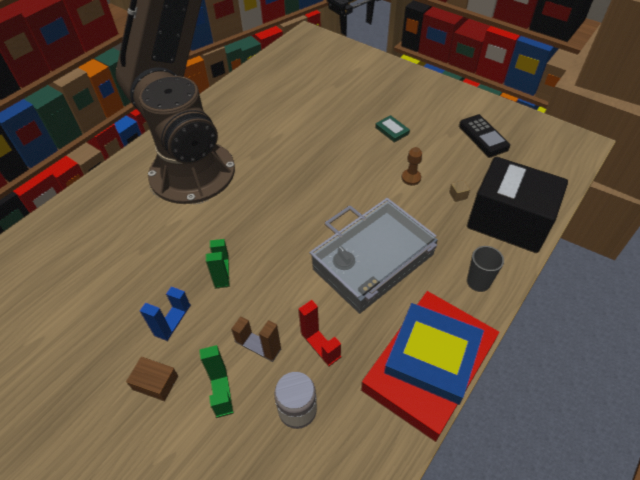

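Top view: the console is centred near (306,218), its pull at (296,251) and its knob at (322,235). Things that could be taken for the prop are red (387,212), green (452,246), green (380,310), blue (435,312) and the brown token box (473,288). The brown one with a steel foot at (412,246) fits the description; in the scene view it is at (257,338). I'll check it with a close crop.

```bash
cat > h.py <<'E'
from cell import env
import cv2,numpy as np
CAL={n:env.get_calibration(n) for n in("scene","top")}
def ray(n,u,v):
    K=CAL[n]["intrinsics"];T=CAL[n]["cam_to_world"]
    d=np.array([(u-K[0][2])/K[0][0],-(v-K[1][2])/K[1][1],-1.]);T=np.array(T)
    return T[:3,3],T[:3,:3]@d
def onz(n,u,v,z):
    o,d=ray(n,u,v);return o+d*(z-o[2])/d[2]
def proj(n,p):
    K=np.array(CAL[n]["intrinsics"]);T=np.array(CAL[n]["cam_to_world"])
    q=T[:3,:3].T@(np.asarray(p,float)-T[:3,3]);return np.array([K[0,2]+K[0,0]*q[0]/-q[2],K[1,2]-K[1,1]*q[1]/-q[2]])
E
python3 - <<'E'
import cv2,numpy as np
t=cv2.imread("pics/top0.png");s=cv2.imread("pics/scene0.png")
def c(i,x,y,w,h,k):return cv2.resize(i[y:y+h,x:x+w],None,fx=k,fy=k,interpolation=cv2.INTER_CUBIC)
a=c(t,250,170,100,100,4);b=c(s,300,190,150,130,8/3)[:346,:400]
p=c(t,388,221,50,50,4);q=c(s,220,305,75,75,8/3)
out=np.zeros((600,800,3),np.uint8);out[:400,:400]=a;out[:b.shape[0],400:400+b.shape[1]]=b;out[400:,:200]=p;out[400:400+q.shape[0],400:400+q.shape[1]]=q
cv2.imwrite("pics/crop1.png",out)
E
```

```text
(no output)
```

View pics/crop1.png

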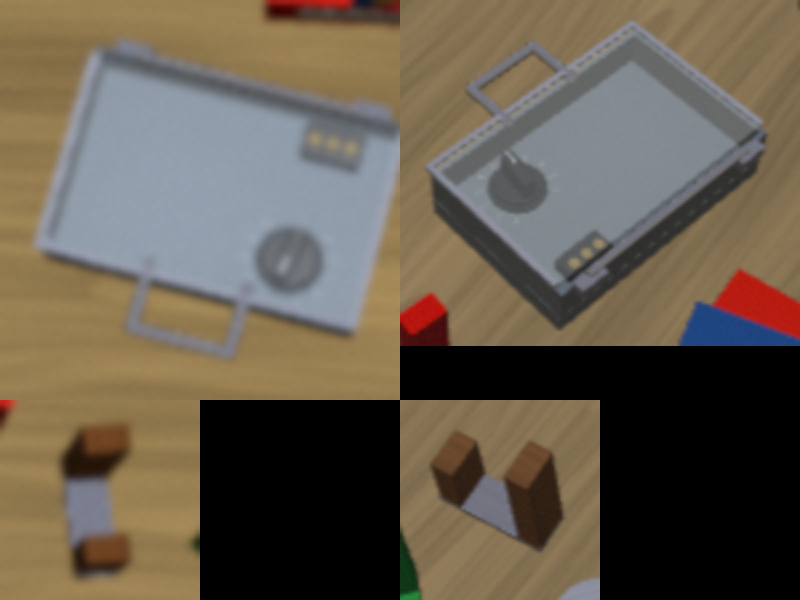

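Confirmed: it is the brown wooden prop on a steel foot. Its tall post top is at top pixel (414.6,231), already on the far side (+x), and the low grip block is at (414.6,258). The console pull and knob are visible through the clear cover.

```bash
python3 - <<'E'
from h import *
def T(X,Y,z,x0=250,y0=170,k=4): return onz("top",x0+(X+.5)/k-.5,y0+(Y+.5)/k-.5,z)
def S(X,Y,z,x0=300,y0=190,k=8/3): return onz("scene",x0+(X-400+.5)/k-.5,y0+(Y+.5)/k-.5,z)
r=lambda a:np.round(a[:2],1)
fl,fr,bl=T(40,247,64),T(353,330,64),T(97,52,64)
print("front",r(fl),r(fr),r(bl),np.linalg.norm(fl-fr))
print("pull T",r(T(180,341,64.5)),r(T(131,328,64.5)),r(T(232,355,64.5)))
print("pull S",r(S(500,67,64.5)),r(S(471,89,64.5)),r(S(531,45,64.5)))
print("corners S",r(S(430,168,66)),r(S(633,25,66)),r(S(765,125,66)))
print("knob T",r(T(290,260,57)),"S disc",r(S(518,188,35)), "bar top",r(T(284,265,59)))
P=lambda X,Y,z:T(X,Y-400,z,388,221,4)
Q=lambda X,Y,z:S(X,Y-400,z,220,305,8/3)
print("post T",r(P(106,441,115)),"S",r(Q(532,462,115)))
print("grip T",r(P(107,549,65)),"S",r(Q(457,452,65)))
print("post corners",[r(P(a,b,115)) for a,b in((83,425),(130,425),(128,455),(84,459))])
print("scene post",[r(Q(a,b,115)) for a,b in((505,473),(526,441),(554,454),(537,488))])
print("scene grip",[r(Q(a,b,65)) for a,b in((432,461),(457,432),(480,441),(456,475))])
E
```

```text
front [542.1 182.5] [486.3 -69.1] [706.3 147. ] 257.7356211462359
pull T [471.2  67. ] [479.8 106.2] [461.8  25.4]
pull S [467.4  69.3] [461.   31.3] [475.4 109.4]
corners S [486.3 -65.4] [542.  187.4] [705.7 153. ]
knob T [542.2 -17. ] S disc [550.6 -18.8] bar top [537.4 -12.4]
post T [ 554.2 -300.5] S [ 555.9 -295.3]
grip T [ 478.7 -310.6] S [ 479.4 -306.6]
post corners [array([ 566.1, -282.6]), array([ 567.8, -319. ]), array([ 543.9, -317.6]), array([ 539.2, -283.7])]
scene post [array([ 545.3, -314.6]), array([ 540.4, -284.1]), array([ 565.2, -280. ]), array([ 573.2, -309.9])]
scene grip [array([ 468.4, -324.7]), array([ 466.9, -292.9]), array([ 487.8, -288. ]), array([ 492.7, -322.6])]
```

```bash
cat >> h.py <<'E'
def goto(x,y,zg,yawdeg,s=None):
    "shift (m, tool axes) and turn (deg) to bring the grasp point to x,y,zg with tool-x heading yawdeg"
    s=s or env.state();p=np.array(s["eef_pos"]);a=s["tcp_rot"][2]
    d=np.array([x,y,zg+171])-p
    t=(np.degrees(a)-yawdeg+180)%360-180
    print("shift",np.round([(d[0]*np.cos(a)+d[1]*np.sin(a))/1e3,(d[0]*np.sin(a)-d[1]*np.cos(a))/1e3,-d[2]/1e3],4),"turn",round(t,2))
def st():
    s=env.state();print("t",round(s["t"],2),"grasp",np.round(np.array(s["eef_pos"])-[0,0,171],1),"yaw",round(np.degrees(s["tcp_rot"][2]),2),"F",np.round(s["ft_force"],1),"M",np.round(s["moment"],3),"op",round(s["opening"],3),"q6",round(s["joints"][5],2))
E
python3 - <<'E'
from h import *
goto(469.3,68.2,150,77.8); goto(469.3,68.2,64.5,77.8)
E
```

```text
shift [-0.4377 -0.4424  0.0832] turn 87.83
shift [-0.4377 -0.4424  0.1687] turn 87.83
```

Emit:
carry_out --pt "-0.438 -0.442 0.083 88 0.4" --pt "-0.438 -0.442 0.083 88 0.4" --pt "-0.438 -0.442 0.083 88 0.4" --pt "-0.438 -0.442 0.083 88 0.4" --pt "-0.438 -0.442 0.083 88 0.4" --pt "-0.438 -0.442 0.083 88 0.4" --pt "-0.438 -0.442 0.083 88 0.4" --pt "-0.438 -0.442 0.083 88 0.4" --pt "-0.438 -0.442 0.083 88 0.4" --pt "-0.438 -0.442 0.083 88 0.4" --pt "-0.438 -0.442 0.083 88 0.4" --pt "-0.438 -0.442 0.083 88 0.4" --pt "-0.438 -0.442 0.083 88 0.4" --pt "-0.438 -0.442 0.083 88 0.4"

```text
t: 1.85
eef_pos: [469.2, 69.6, 322.0]
tcp_rot: [3.141, -0.0, 1.357]
ft_force: [0.4, -0.5, -0.0]
opening: 0.4
grip_force: 0.0
```

```bash
python3 - <<'E'
from h import *
st(); goto(469.3,68.2,64.5,77.8)
E
```

```text
t 1.85 grasp [469.2  69.6 151. ] yaw 77.74 F [ 0.4 -0.5 -0. ] M [-0.101  0.112  0.035] op 0.4 q6 0.22
shift [-0.0014  0.0004  0.0865] turn -0.06
```

Emit:
carry_out --pt "-0.001 0 0.03 0 0.4" --pt "-0.001 0 0.06 0 0.4" --pt "-0.001 0 0.08 0 0.4" --pt "-0.001 0 0.087 0 0.4" --pt "-0.001 0 0.087 0 0.4" --pt "-0.001 0 0.087 0 0" --pt "-0.001 0 0.087 0 0" --pt "-0.001 0 0.087 0 0" --pt "-0.001 0 0.087 0 0"

```text
t: 2.98
eef_pos: [470.4, 67.4, 235.2]
tcp_rot: [3.138, -0.001, 1.355]
ft_force: [4.1, -2.6, -1.6]
opening: 0.097
grip_force: 30.0
```

```bash
python3 - <<'E'
from h import *
st()
E
```

```text
t 2.98 grasp [470.4  67.4  64.2] yaw 77.63 F [ 4.1 -2.6 -1.6] M [-0.528 -0.819 -0.037] op 0.097 q6 0.22
```

```bash
python3 - <<'E'
from math import *
for T in ([.02,.05]+[.09+.042*i for i in range(18)]+[.09+.042*(18+i) for i in range(13)]+[1.38,1.405,1.42]):
    print("[0,%.3f,%.3f,0,0],"%((218*(1-cos(T))+2.5*sin(T))/1e3,-(218*sin(T)+2.5*cos(T)-2.5)/1e3),end=" ")
E
```

```text
[0,0.000,-0.004,0,0], [0,0.000,-0.011,0,0], [0,0.001,-0.020,0,0], [0,0.002,-0.029,0,0], [0,0.004,-0.038,0,0], [0,0.006,-0.047,0,0], [0,0.008,-0.056,0,0], [0,0.010,-0.064,0,0], [0,0.013,-0.073,0,0], [0,0.017,-0.081,0,0], [0,0.021,-0.090,0,0], [0,0.025,-0.098,0,0], [0,0.029,-0.106,0,0], [0,0.034,-0.114,0,0], [0,0.039,-0.122,0,0], [0,0.044,-0.129,0,0], [0,0.050,-0.136,0,0], [0,0.056,-0.143,0,0], [0,0.062,-0.150,0,0], [0,0.069,-0.156,0,0], [0,0.075,-0.162,0,0], [0,0.082,-0.168,0,0], [0,0.090,-0.174,0,0], [0,0.097,-0.179,0,0], [0,0.105,-0.184,0,0], [0,0.113,-0.188,0,0], [0,0.121,-0.193,0,0], [0,0.129,-0.197,0,0], [0,0.138,-0.200,0,0], [0,0.146,-0.203,0,0], [0,0.155,-0.206,0,0], [0,0.164,-0.209,0,0], [0,0.173,-0.211,0,0], [0,0.179,-0.212,0,0], [0,0.184,-0.213,0,0], [0,0.188,-0.213,0,0],
```

Emit:
carry_out --pt "0 0.0 -0.004 0 0" --pt "0 0.0 -0.011 0 0" --pt "0 0.001 -0.02 0 0" --pt "0 0.002 -0.029 0 0" --pt "0 0.004 -0.038 0 0" --pt "0 0.006 -0.047 0 0" --pt "0 0.008 -0.056 0 0" --pt "0 0.01 -0.064 0 0" --pt "0 0.013 -0.073 0 0" --pt "0 0.017 -0.081 0 0" --pt "0 0.021 -0.09 0 0" --pt "0 0.025 -0.098 0 0" --pt "0 0.029 -0.106 0 0" --pt "0 0.034 -0.114 0 0" --pt "0 0.039 -0.122 0 0" --pt "0 0.044 -0.129 0 0" --pt "0 0.05 -0.136 0 0" --pt "0 0.056 -0.143 0 0" --pt "0 0.062 -0.15 0 0" --pt "0 0.069 -0.156 0 0"

```text
t: 5.48
eef_pos: [535.8, 53.1, 391.4]
tcp_rot: [-3.136, 0.0, 1.355]
ft_force: [-15.9, 3.8, 7.0]
opening: 0.097
grip_force: 30.0
```

```bash
python3 - <<'E'
from h import *
st()
E
```

```text
t 5.47 grasp [535.8  53.1 220.4] yaw 77.64 F [-15.9   3.8   7. ] M [ 0.521  3.074 -0.031] op 0.097 q6 0.19
```

Emit:
carry_out --pt "0 0.004 -0.007 0 0" --pt "0 0.011 -0.013 0 0" --pt "0 0.019 -0.019 0 0" --pt "0 0.026 -0.024 0 0" --pt "0 0.034 -0.029 0 0" --pt "0 0.042 -0.033 0 0" --pt "0 0.05 -0.038 0 0" --pt "0 0.058 -0.042 0 0" --pt "0 0.067 -0.045 0 0" --pt "0 0.075 -0.048 0 0" --pt "0 0.084 -0.051 0 0" --pt "0 0.093 -0.054 0 0" --pt "0 0.102 -0.056 0 0" --pt "0 0.108 -0.057 0 0" --pt "0 0.113 -0.058 0 0" --pt "0 0.117 -0.058 0 0" --pt "0 0.117 -0.058 0 0"

```text
t: 7.6
eef_pos: [651.6, 27.4, 451.6]
tcp_rot: [3.137, -0.0, 1.355]
ft_force: [-2.2, -2.0, 9.1]
opening: 0.097
grip_force: 30.0
```

```bash
python3 - <<'E'
from h import *
st()
o=np.array([470.4,67.4]);p=np.array(env.state()["eef_pos"])
a=np.radians(-12.2);print("along x",(p[:2]-o)@[np.cos(a),np.sin(a)],"lat",(p[:2]-o)@[-np.sin(a),np.cos(a)])
goto(479,-308.4,190,7.9);goto(479,-308.4,50,7.9)
E
```

```text
t 7.6 grasp [651.6  27.4 280.6] yaw 77.62 F [-2.2 -2.   9.1] M [-0.404  0.708 -0.011] op 0.097 q6 0.16
along x 185.54295335693658 lat -0.8177811685956229
shift [-0.365  -0.0966  0.0906] turn 69.72
shift [-0.365  -0.0966  0.2306] turn 69.72
```

Emit:
carry_out --pt "0 0 0 0 0.4" --pt "0 0 0 0 0.4" --pt "0 0 -0.05 0 0.4" --pt "-0.36 -0.097 0.09 70 0.6" --pt "-0.365 -0.097 0.09 70 0.6" --pt "-0.365 -0.097 0.09 70 0.6" --pt "-0.365 -0.097 0.09 70 0.6" --pt "-0.365 -0.097 0.09 70 0.6" --pt "-0.365 -0.097 0.09 70 0.6" --pt "-0.365 -0.097 0.09 70 0.6" --pt "-0.365 -0.097 0.09 70 0.6" --pt "-0.365 -0.097 0.09 70 0.6"

```text
t: 9.1
eef_pos: [478.6, -307.6, 359.1]
tcp_rot: [3.141, -0.001, 0.135]
ft_force: [-0.5, 0.4, 0.6]
opening: 0.596
grip_force: 0.0
```

```bash
python3 - <<'E'
from h import *
st()
goto(479,-308.4,50,7.9)
E
```

```text
t 9.1 grasp [ 478.6 -307.6  188.1] yaw 7.73 F [-0.5  0.4  0.6] M [-0.076  0.153 -0.015] op 0.596 q6 0.75
shift [0.0002 0.0008 0.1381] turn -0.17
```

Emit:
carry_out --pt "0 0.001 0.05 0 0.6" --pt "0 0.001 0.1 0 0.6" --pt "0 0.001 0.13 0 0.6" --pt "0 0.001 0.139 0 0.6" --pt "0 0.001 0.139 0 0" --pt "0 0.001 0.139 0 0" --pt "0 0.001 0.139 0 0" --pt "0 0.001 0.139 0 0"

```text
t: 10.1
eef_pos: [478.6, -309.0, 220.9]
tcp_rot: [3.14, -0.002, 0.133]
ft_force: [1.1, 1.7, 8.0]
opening: 0.375
grip_force: 30.0
```

```bash
python3 - <<'E'
from h import *
st()
a=np.radians(-12.2);X=np.array([np.cos(a),np.sin(a)]);Y=np.array([-X[1],X[0]])
o=np.array([600.3,39.3])
for xo,z in((-12,170),(-12,80)):
    p=o+X*(xo-34)+Y*65; print(p); goto(p[0],p[1],z,-12.2)
E
```

```text
t 10.1 grasp [ 478.6 -309.    49.9] yaw 7.63 F [1.1 1.7 8. ] M [0.37  0.096 0.028] op 0.375 q6 0.75
[569.07498063 112.55297377]
shift [ 0.1457 -0.4058 -0.1201] turn 19.83
[569.07498063 112.55297377]
shift [ 0.1457 -0.4058 -0.0301] turn 19.83
```

```bash
python3 - <<'E'
from h import *
a=np.radians(-12.2);X=np.array([np.cos(a),np.sin(a)]);Y=np.array([-X[1],X[0]])
o=np.array([600.3,39.3])
p=o+X*(-24-34)+Y*65; print(p); goto(p[0],p[1],138,-12.2)
for r in((372,197),(387,227)): print(onz("top",*r,60))
E
```

```text
[557.3459899  115.08887132]
shift [ 0.1344 -0.4099 -0.0881] turn 19.83
[ 673.46057764 -172.88764079   60.        ]
[ 575.92659715 -223.2192275    60.        ]
```

Emit:
carry_out --pt "0 0 -0.03 0 0" --pt "-0.02 0 -0.088 0 0" --pt "-0.045 -0.06 -0.09 10 0" --pt "-0.045 -0.12 -0.09 20 0" --pt "-0.03 -0.18 -0.09 20 0" --pt "0.02 -0.22 -0.09 20 0" --pt "0.055 -0.27 -0.09 20 0" --pt "0.085 -0.32 -0.09 20 0" --pt "0.115 -0.37 -0.09 20 0" --pt "0.13 -0.4 -0.09 20 0" --pt "0.134 -0.41 -0.09 20 0" --pt "0.134 -0.41 -0.09 20 0"

```text
t: 11.6
eef_pos: [556.5, 115.2, 309.7]
tcp_rot: [3.141, 0.0, -0.215]
ft_force: [0.8, -0.7, -3.8]
opening: 0.376
grip_force: 30.0
```

```bash
python3 - <<'E'
from h import *
st()
t,_=env.read_camera("top");s,_=env.read_camera("scene")
def c(i,x,y,w,h,k):return cv2.resize(i[y:y+h,x:x+w],None,fx=k,fy=k,interpolation=cv2.INTER_CUBIC)
cv2.imwrite("pics/hov.png",np.hstack([c(t,240,150,130,130,3),c(s,290,120,160,156,2.5)])[:,:,::-1])
E
```

```text
t 11.6 grasp [556.5 115.2 138.7] yaw -12.33 F [ 0.8 -0.7 -3.8] M [-0.07   0.352 -0.042] op 0.376 q6 1.87
```

View pics/hov.png

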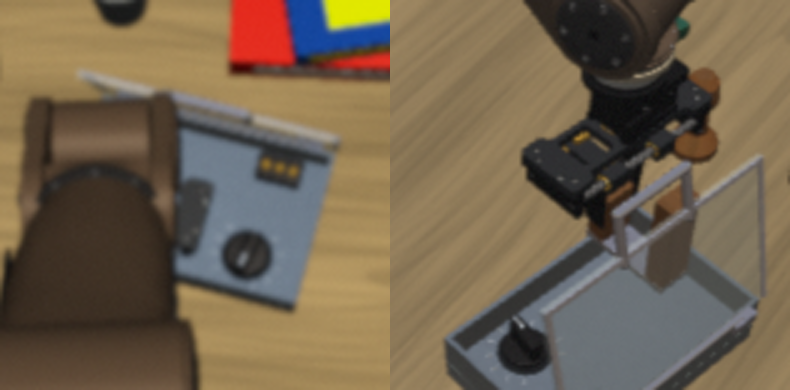

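The view shows the prop held upright over the left tray half with its post towards the raised cover. Its post is at scene crop (672,210) and the knob at (525,345).

Emit:
carry_out --pt "0 0 0.02 0 0" --pt "0 0 0.04 0 0" --pt "0 0 0.055 0 0" --pt "0 0 0.061 0 0" --pt "0.005 0 0.061 0 0" --pt "0.01 0 0.061 0 0" --pt "0.015 0 0.061 0 0" --pt "0.02 0 0.061 0 0" --pt "0.024 0 0.061 0 0" --pt "0.027 0 0.061 0 0"

```text
t: 12.95
eef_pos: [583.3, 109.4, 248.7]
tcp_rot: [-3.142, -0.0, -0.216]
ft_force: [-0.5, 0.3, -3.0]
opening: 0.375
grip_force: 30.0
```

```bash
python3 - <<'E'
from h import *
st()
t,_=env.read_camera("top");s,_=env.read_camera("scene")
def c(i,x,y,w,h,k):return cv2.resize(i[y:y+h,x:x+w],None,fx=k,fy=k,interpolation=cv2.INTER_CUBIC)
cv2.imwrite("pics/in1.png",c(s,310,150,140,140,4.2)[:,:,::-1])
E
```

```text
t 12.95 grasp [583.3 109.4  77.7] yaw -12.37 F [-0.5  0.3 -3. ] M [0.039 0.279 0.023] op 0.375 q6 1.86
```

View pics/in1.png

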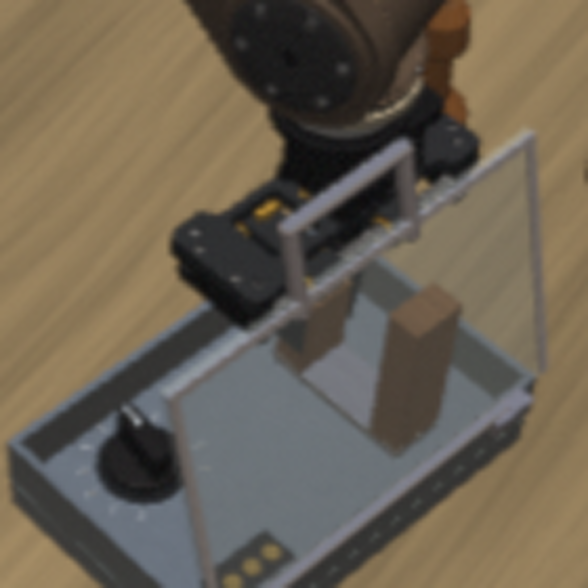

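The prop is just above the tray floor, its post top at (425,305) close behind the clear cover, with nothing touching. I'll ease it forward and watch the force.

Emit:
carry_out --pt "0.002 0 0.001 0 0" --pt "0.004 0 0.001 0 0" --pt "0.005 0 0.001 0 0" --pt "0.006 0 0.001 0 0"

```text
t: 13.55
eef_pos: [589.0, 108.1, 247.7]
tcp_rot: [-3.142, 0.0, -0.216]
ft_force: [-1.4, 0.6, -4.4]
opening: 0.379
grip_force: 30.0
```

Emit:
carry_out --pt "0.001 0 0 0 0" --pt "0.002 0 0 0 0" --pt "0.003 0 0 0 0" --pt "0.004 0 0 0 0"

```text
t: 14.05
eef_pos: [592.7, 107.3, 247.7]
tcp_rot: [3.141, 0.001, -0.216]
ft_force: [-5.6, 1.3, -1.2]
opening: 0.376
grip_force: 30.0
```

Emit:
carry_out --pt "0.001 0 0 0 0" --pt "0.002 0 0.001 0 0" --pt "0.002 0 0.002 0 0" --pt "0.002 0 0.0025 0 0" --pt "0.002 0 0.0025 0 0" --pt "0.002 0 0.0025 0 0"

```text
t: 14.8
eef_pos: [595.0, 106.8, 245.3]
tcp_rot: [-3.141, -0.001, -0.216]
ft_force: [0.0, 0.6, -3.7]
opening: 0.374
grip_force: 30.0
```

```bash
python3 - <<'E'
from h import *
st()
s,_=env.read_camera("scene")
def c(i,x,y,w,h,k):return cv2.resize(i[y:y+h,x:x+w],None,fx=k,fy=k,interpolation=cv2.INTER_CUBIC)
cv2.imwrite("pics/in2.png",c(s,310,150,140,140,4.2)[:,:,::-1])
E
```

```text
t 14.8 grasp [595.  106.8  74.3] yaw -12.37 F [ 0.   0.6 -3.7] M [-0.018  0.295 -0.002] op 0.374 q6 1.86
```

View pics/in2.png

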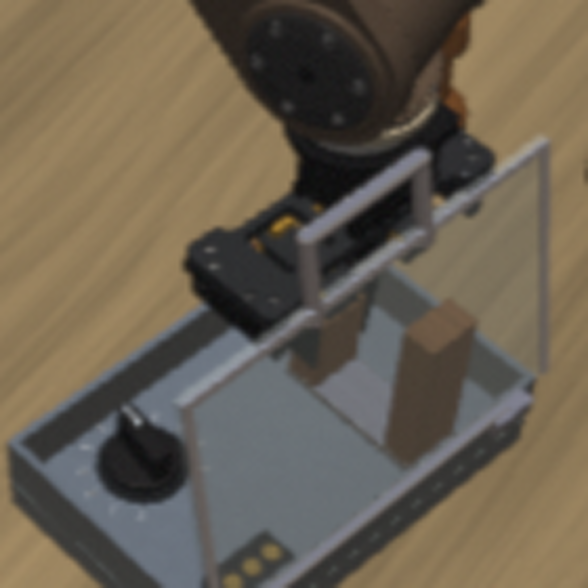

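The post now carries the cover; the prop foot is still a fraction of a millimetre off the floor, so I'll lower it until it sits.

Emit:
carry_out --pt "0 0 0.0005 0 0" --pt "0 0 0.001 0 0" --pt "0 0 0.001 0 0"

```text
t: 15.22
eef_pos: [594.8, 106.9, 245.0]
tcp_rot: [-3.141, -0.001, -0.216]
ft_force: [-2.9, 0.2, 5.8]
opening: 0.375
grip_force: 30.0
```

Emit:
carry_out --pt "0 0 0 0 0.6" --pt "0 0 0 0 0.6" --pt "0 0 -0.02 0 0.6" --pt "0 0 -0.06 0 0.6" --pt "-0.02 0 -0.1 0 0.6" --pt "-0.06 0 -0.1 0 0.6" --pt "-0.1 0.04 -0.1 0 0.6" --pt "-0.12 0.09 -0.1 -10 0.6" --pt "-0.12 0.13 -0.1 -20 0.6" --pt "-0.12 0.13 -0.1 -100 0.4" --pt "-0.12 0.13 -0.1 -100 0.4" --pt "-0.12 0.13 -0.1 -100 0.4" --pt "-0.12 0.13 -0.1 -160 0.4" --pt "-0.12 0.13 -0.1 -160 0.4" --pt "-0.12 0.13 -0.1 -160 0.4" --pt "-0.12 0.13 -0.1 -160 0.4" --pt "-0.12 0.13 -0.1 -160 0.4" --pt "-0.12 0.13 -0.1 -160 0.4" --pt "-0.12 0.13 -0.1 -160 0.4" --pt "-0.12 0.13 -0.1 -160 0.4"

```text
t: 17.73
eef_pos: [449.8, 5.5, 344.2]
tcp_rot: [3.141, 0.0, 2.202]
ft_force: [0.6, -0.4, 0.6]
opening: 0.401
grip_force: 0.0
```

```bash
python3 - <<'E'
from h import *
st()
t,_=env.read_camera("top");s,_=env.read_camera("scene")
np.save("pics/t3.npy",t);np.save("pics/s3.npy",s)
def c(i,x,y,w,h,k):return cv2.resize(i[y:y+h,x:x+w],None,fx=k,fy=k,interpolation=cv2.INTER_CUBIC)
a=c(t,300,205,40,40,10);b=c(s,310,170,140,140,400/140)
cv2.imwrite("pics/k1.png",np.hstack([a,b])[:,:,::-1])
E
```

```text
t 17.73 grasp [449.8   5.5 173.2] yaw 126.16 F [ 0.6 -0.4  0.6] M [-0.084  0.04   0.031] op 0.401 q6 -0.77
```

View pics/k1.png

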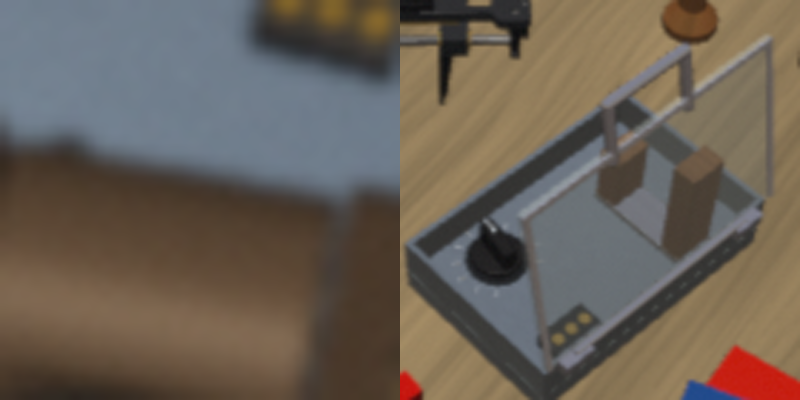

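Scene view: the cover rests on the prop's post and the prop is free; the knob is at crop (497,252). The arm hides the knob in the top view, so I'll enlarge the earlier top crop and the current scene view.

```bash
python3 - <<'E'
from h import *
s=np.load("pics/s3.npy");h=cv2.imread("pics/hov.png")[:,:,::-1]
a=cv2.resize(h[223:283,217:277],None,fx=20/3*1,fy=20/3*1,interpolation=cv2.INTER_CUBIC)
b=cv2.resize(s[242:274,326:358],None,fx=12.5,fy=12.5,interpolation=cv2.INTER_CUBIC)
g=lambda i:np.clip(i.astype(float)*1.6,0,255).astype(np.uint8)
cv2.imwrite("pics/k2.png",g(np.hstack([a,b]))[:,:,::-1])
E
```

```text
(no output)
```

View pics/k2.png

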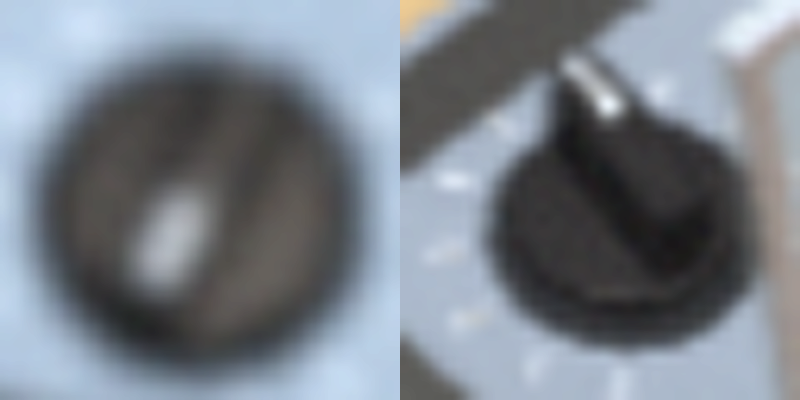

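```bash
python3 - <<'E'
from h import *
T=lambda X,Y:onz("top",240+((217+X/6.667)+.5)/3-.5,150+((223+Y/6.667)+.5)/3-.5,59)[:2]
S=lambda X,Y,z=59:onz("scene",326+(X-400+.5)/12.5-.5,242+(Y+.5)/12.5-.5,z)[:2]
for a,b in((T(195,190),T(145,290)),(S(612,112),S(567,60)),(S(665,213),S(576,55))):
    d=b-a;print(np.round(a,1),np.round(b,1),"len",np.linalg.norm(d).round(1),"white dir deg",np.degrees(np.arctan2(d[1],d[0])).round(1))
# disc centre, z=35
print("disc T",onz("top",240+((217+200/6.667)+.5)/3-.5,150+((223+210/6.667)+.5)/3-.5,35)[:2],"S",S(622,222,35))
E
```

```text
[545.4 -15.6] [528.7  -8.4] len 18.2 white dir deg 156.5
[540.9 -11.6] [526.5  -6.4] len 15.2 white dir deg 160.2
[562.9 -25.3] [527.2  -4.4] len 41.3 white dir deg 149.6
disc T [547.42553237 -16.6210214 ] S [547.84907602 -17.57522811]
```

```bash
python3 - <<'E'
from h import *
goto(547.5,-16.5,95,155);goto(547.5,-16.5,56.5,155)
E
```

```text
shift [-0.0752  0.0662  0.0782] turn -29.06
shift [-0.0752  0.0662  0.1167] turn -29.06
```

Emit:
carry_out --pt "0 0 0 -15 0.4" --pt "0 0 0 -29 0.4" --pt "-0.025 0.022 0 -29 0.4" --pt "-0.05 0.044 0.03 -29 0.4" --pt "-0.075 0.066 0.07 -29 0.4" --pt "-0.075 0.066 0.08 -29 0.4" --pt "-0.075 0.066 0.1 -29 0.4" --pt "-0.075 0.066 0.117 -29 0.4" --pt "-0.075 0.066 0.117 -29 0.4"

```text
t: 18.95
eef_pos: [546.8, -16.5, 226.8]
tcp_rot: [-3.141, -0.001, 2.701]
ft_force: [0.7, -0.6, 0.7]
opening: 0.398
grip_force: 0.0
```

Emit:
carry_out --pt "0 0 0 0 0" --pt "0 0 0 0 0" --pt "0 0 0 0 0" --pt "0 0 0 0 0" --pt "0 0 0 0 0"

```text
t: 19.58
eef_pos: [548.0, -15.2, 228.0]
tcp_rot: [3.139, 0.003, 2.701]
ft_force: [5.6, 18.5, -0.9]
opening: 0.144
grip_force: 30.0
```

```bash
python3 - <<'E'
from h import *
st()
E
```

```text
t 19.57 grasp [548.  -15.2  57. ] yaw 154.77 F [ 5.6 18.5 -0.9] M [ 3.264 -1.27   0.072] op 0.144 q6 -1.28
```

Emit:
carry_out --pt "0 0.001 0 0 0" --pt "0 0.002 0 0 0" --pt "0 0.002 0 3 0" --pt "0 0.002 0 6 0" --pt "0 0.002 0 9 0" --pt "0 0.002 0 12 0" --pt "0 0.002 0 15 0" --pt "0 0.002 0 18 0" --pt "0 0.002 0 21 0" --pt "0 0.002 0 24 0" --pt "0 0.002 0 27 0" --pt "0 0.002 0 30 0" --pt "0 0.002 0 30 0"

```text
t: 21.2
eef_pos: [548.3, -14.8, 227.9]
tcp_rot: [3.14, 0.001, 2.178]
ft_force: [2.0, 4.0, 6.8]
opening: 0.148
grip_force: 30.0
```

```bash
python3 - <<'E'
from h import *
st()
E
```

```text
t 21.2 grasp [548.3 -14.8  56.9] yaw 124.81 F [2.  4.  6.8] M [ 0.425 -0.178  0.017] op 0.148 q6 -0.76
```

Emit:
carry_out --pt "0 0 0 0 0.6" --pt "0 0 0 0 0.6" --pt "0 0 0 0 0.6" --pt "0 0 -0.03 0 0.6" --pt "0.03 -0.027 -0.03 8 0.6" --pt "0.03 -0.027 -0.03 90 0.6" --pt "0.03 -0.027 -0.03 90 0.6" --pt "0.03 -0.027 -0.03 90 0.6" --pt "0.03 -0.027 -0.03 90 0.6" --pt "0.03 -0.027 -0.03 90 0.6" --pt "0.03 -0.027 -0.03 90 0.6" --pt "0.03 -0.027 -0.03 90 0.6" --pt "0.03 -0.027 -0.03 90 0.6" --pt "0.03 -0.027 -0.03 90 0.6" --pt "0.015 -0.013 -0.03 90 0.6" --pt "0 0 -0.03 90 0.6" --pt "0 0 -0.03 90 0.6" --pt "0 0 -0.015 90 0.6" --pt "0 0 0 90 0.6" --pt "0 0 0 90 0.6"

```text
t: 23.7
eef_pos: [547.4, -14.7, 225.6]
tcp_rot: [-3.139, 0.002, 0.608]
ft_force: [-0.8, 0.1, -0.4]
opening: 0.601
grip_force: 0.0
```

Emit:
carry_out --pt "0 0 0 0 0.4" --pt "0 0 0 0 0.35" --pt "0 0 0 0 0.3" --pt "0 0 0 0 0.3"

```text
t: 24.2
eef_pos: [548.0, -14.7, 227.5]
tcp_rot: [-3.142, -0.0, 0.607]
ft_force: [-1.1, 3.5, 3.0]
opening: 0.441
grip_force: 30.0
```

```bash
python3 - <<'E'
from h import *
st()
E
```

```text
t 24.2 grasp [548.  -14.7  56.5] yaw 34.81 F [-1.1  3.5  3. ] M [0.521 0.373 0.002] op 0.441 q6 0.82
```

Emit:
carry_out --pt "0 0 0 3 0.3" --pt "0 0 0 6 0.3" --pt "0 0 0 9 0.3" --pt "0 0 0 12 0.3" --pt "0 0 0 15 0.3" --pt "0 0 0 15 0.3"

```text
t: 24.95
eef_pos: [547.9, -14.6, 227.5]
tcp_rot: [-3.141, -0.0, 0.346]
ft_force: [-2.1, 4.2, 5.8]
opening: 0.438
grip_force: 30.0
```

```bash
python3 - <<'E'
from h import *
st()
E
```

```text
t 24.95 grasp [547.9 -14.6  56.5] yaw 19.82 F [-2.1  4.2  5.8] M [0.864 0.516 0.049] op 0.438 q6 1.08
```

Emit:
carry_out --pt "0 0 0 1.5 0.3" --pt "0 0 0 3 0.3" --pt "0 0 0 3 0.3"

```text
t: 25.32
eef_pos: [547.9, -14.6, 227.5]
tcp_rot: [-3.141, -0.0, 0.294]
ft_force: [-2.4, 4.7, 5.9]
opening: 0.438
grip_force: 30.0
```

```bash
python3 - <<'E'
from h import *
st()
E
```

```text
t 25.32 grasp [547.9 -14.6  56.5] yaw 16.86 F [-2.4  4.7  5.9] M [0.838 0.507 0.074] op 0.438 q6 1.13
```

Emit:
carry_out --pt "0 0 0 1.5 0.3" --pt "0 0 0 3 0.3" --pt "0 0 0 4 0.3" --pt "0 0 0 4 0.3"

```text
t: 25.82
eef_pos: [547.9, -14.6, 227.5]
tcp_rot: [-3.141, -0.0, 0.225]
ft_force: [-2.0, 5.2, 6.0]
opening: 0.436
grip_force: 30.0
```

```bash
python3 - <<'E'
from h import *
st()
E
```

```text
t 25.82 grasp [547.9 -14.6  56.5] yaw 12.87 F [-2.   5.2  6. ] M [0.916 0.557 0.037] op 0.436 q6 1.2
```

Emit:
carry_out --pt "0 0 0 1.5 0.3" --pt "0 0 0 3 0.3" --pt "0 0 0 3 0.3"

```text
t: 26.2
eef_pos: [547.9, -14.5, 227.5]
tcp_rot: [-3.141, -0.0, 0.172]
ft_force: [-1.3, 5.8, 6.5]
opening: 0.439
grip_force: 30.0
```

```bash
python3 - <<'E'
from h import *
st()
E
```

```text
t 26.2 grasp [547.9 -14.5  56.5] yaw 9.86 F [-1.3  5.8  6.5] M [0.936 0.544 0.023] op 0.439 q6 1.25
```

Emit:
carry_out --pt "0 0 0 1.5 0.3" --pt "0 0 0 3 0.3" --pt "0 0 0 4 0.3" --pt "0 0 0 4 0.3"

```text
t: 26.7
eef_pos: [547.9, -14.6, 227.5]
tcp_rot: [-3.141, -0.0, 0.102]
ft_force: [-1.8, 6.1, 6.4]
opening: 0.439
grip_force: 30.0
```

```bash
python3 - <<'E'
from h import *
st()
E
```

```text
t 26.7 grasp [547.9 -14.6  56.5] yaw 5.87 F [-1.8  6.1  6.4] M [0.978 0.538 0.046] op 0.439 q6 1.32
```

Emit:
carry_out --pt "0 0 0 1.5 0.3" --pt "0 0 0 3 0.3" --pt "0 0 0 3 0.3"

```text
t: 27.08
eef_pos: [547.9, -14.5, 227.5]
tcp_rot: [-3.141, -0.0, 0.05]
ft_force: [-1.9, 6.3, 6.6]
opening: 0.441
grip_force: 30.0
```

```bash
python3 - <<'E'
from h import *
st()
E
```

```text
t 27.07 grasp [547.9 -14.5  56.5] yaw 2.86 F [-1.9  6.3  6.6] M [1.027 0.563 0.067] op 0.441 q6 1.37
```

Emit:
carry_out --pt "0 0 0 1.5 0.3" --pt "0 0 0 3 0.3" --pt "0 0 0 4 0.3" --pt "0 0 0 4 0.3"

```text
t: 27.58
eef_pos: [547.9, -14.5, 227.5]
tcp_rot: [-3.141, 0.0, -0.02]
ft_force: [-2.2, 6.2, 6.1]
opening: 0.439
grip_force: 30.0
```

```bash
python3 - <<'E'
from h import *
st()
E
```

```text
t 27.57 grasp [547.9 -14.5  56.5] yaw -1.12 F [-2.2  6.2  6.1] M [1.134 0.551 0.096] op 0.439 q6 1.44
```

Emit:
carry_out --pt "0 0 0 1.5 0.3" --pt "0 0 0 3 0.3" --pt "0 0 0 3 0.3"

```text
t: 27.95
eef_pos: [547.9, -14.4, 227.5]
tcp_rot: [-3.141, 0.0, -0.072]
ft_force: [-1.8, 5.7, 6.2]
opening: 0.439
grip_force: 30.0
```

```bash
python3 - <<'E'
from h import *
st()
E
```

```text
t 27.95 grasp [547.9 -14.4  56.5] yaw -4.1 F [-1.8  5.7  6.2] M [1.131 0.55  0.363] op 0.439 q6 1.49
```

The moment jumps from about 0.07 to 0.36 N m, so the knob is at its stop. I'll ease the twist, let go and back off.

Emit:
carry_out --pt "0 0 0 -1 0.3" --pt "0 0 0 -2 0.3" --pt "0 0 0 -2 0.6" --pt "0 0 0 -2 0.6" --pt "0 0 0 -2 0.6" --pt "0 0 -0.02 -2 0.6" --pt "0 0 -0.05 -2 0.6" --pt "-0.04 0 -0.08 -2 0.6" --pt "-0.09 0 -0.1 -2 0.6" --pt "-0.13 -0.04 -0.1 -2 0.6" --pt "-0.13 0.1 -0.1 -2 0.6" --pt "-0.13 0.2 -0.1 -2 0.6" --pt "-0.13 0.25 -0.1 -2 0.6" --pt "-0.13 0.25 -0.1 -2 0.6" --pt "-0.13 0.25 -0.1 -2 0.6"

```text
t: 29.82
eef_pos: [399.5, -257.4, 327.2]
tcp_rot: [3.141, -0.001, -0.04]
ft_force: [-0.0, 0.5, -0.1]
opening: 0.6
grip_force: 0.0
```

```bash
python3 - <<'E'
from h import *
st()
t,_=env.read_camera("top");s,_=env.read_camera("scene")
def c(i,x,y,w,h,k):return cv2.resize(i[y:y+h,x:x+w],None,fx=k,fy=k,interpolation=cv2.INTER_CUBIC)
cv2.imwrite("pics/end.png",np.hstack([c(t,250,160,110,110,400/110),c(s,310,170,140,140,400/140)])[:,:,::-1])
E
```

```text
t 29.82 grasp [ 399.5 -257.4  156.2] yaw -2.3 F [-0.   0.5 -0.1] M [-0.022  0.21   0.031] op 0.6 q6 0.9
```

View pics/end.png

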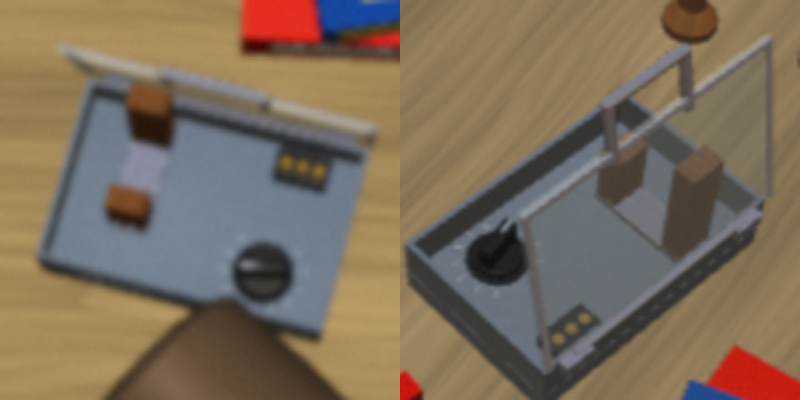

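The knob bar at (262,270) has turned to lie along y. The cover sits in the same place as 12 s ago, resting on the prop's post at (150,105), and nothing touches the robot. I'm handing the job in.

```bash
python3 -c "
from cell import env
print(env.job_done())"
```

```text
the job is handed in; nothing more can be done
None
```

The job is handed in: the cover rests on the prop at about 1.38 rad (79°, estimated), the knob is turned clockwise to its stop, the robot is clear, and it took about 30 s; no verdict was returned.

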